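Pack a tincture bottle and click the carrying case shut

ROBOT

A 6-joint arm with a two-finger parallel gripper is mounted at the origin on a cart in front of the work surface, level with it; the furniture and walls round the work are solid. World frame = base frame: x ahead of the robot, y to its left, z up, the work surface at z = 0. Lengths are in mm, angles in rad, forces in N, time in s.
With the tool pointing down it reaches from about 275 to 750 mm from the base axis. Payload 10.2 kg.
Tool frame: the origin (TCP) lies at the very end of the fingers, on their centre line; the grasp point (between the pads) lies 19 mm behind it; z points along the fingers, y is the line along which they close (so a half turn about z gives the same grasp; the last joint's range is limited). The gripper opens to 85 mm and grips with 20 to 120 N. Pads are 22 mm wide; open, the fingers measure 114 mm over their backs; the gripper's body (76 mm by 85 mm) begins 54 mm behind the grasp point. The pads swing forward as they close: fully open they stand 13 mm farther back than shut.
Start: joints at [1.089, 0.313, 1.498, -0, 1.331, -0.223], TCP at [134.371, 507.519, 231.294] pointing down, gripper open.
Joint ranges: [-2.94, 2.94], [-0.97, 2.17], [0.19, 2.56], [-1.23, 4.37], [0.02, 3.11], [-2.88, 2.88]. Speed limits (rad/s): [2.39, 2.39, 3.01, 3.14, 3.14, 3.14].

INTERFACE

Orientations are given as a unit quaternion [w, x, y, z].
In Python, from rig import * gives the robot as it stands. The module is installed in compiled form; this text tells all that it offers.
- The arm moves only by the shell command python3 -m crank 'ROWS' [FORCE]. ROWS is JSON, a list that holds one entry, the list of rows, each a list of 7 numbers: the shift along the tool's x, y, z in units of 25 mm (1.0 is 25 mm), then the turn, a rotation vector about the tool's x, y, z in units of 8 degrees (1.0 is 8 degrees), then the finger opening in mm, from 0 to 85.4. A call has exactly 8 rows; each row shifts and turns the commanded pose from where the row before left it, along the tool's axes as they then stand; what a row does not reach is not made up. A row lasts 1/10 s, in which the tool goes at most 50 mm and 8.59 degrees, less where a joint would pass 70% of its speed; a pose out of reach is approached as far as the arm can. A call is refused whole if a number of a shift passes 1 or a number of a turn 1, either way. A call with a gripper value outside its range is refused whole. The fingers move at their own pace and stop on an object; FORCE is the grip in N (left out, the last holds). Time passes only in rows, so rows that do not move let the fingers close, or fill a call up. It gives the time, the measured TCP pose, the force, the opening and the grip force at its end, in the units of the state.
- sense(): the state, without advancing time (a new reading comes with each control period).
- capture(name): name is "scene" or "top" or "wrist"; returns the picture (384x512x3 uint8, blue, green, red); there is no depth.
- camera_model(name): a dict with "fx", "fy", "cx", "cy" (pixels), "k1" (the pictures are not rectified: a ray, as slopes to the right and down, at radius r is drawn at 1 + k1 r^2 times it, then the intrinsics apply), "world_from_camera" (4x4, takes a point from camera to world coordinates); the wrist camera has in their place "T_tool_cam" (4x4, takes a point from camera to tool coordinates, whose origin is the TCP and whose axes are the flange's). Camera axes: x right, y up, looking along -z (the intrinsics and any distortion apply to the point x, -y, -z); pixel columns grow to the right and rows downward; lengths in mm; the calibration is good to about 2 mm. A picture is of the moment at which its call begins: read the wrist's pose just before it. camera_model takes no time and is no camera call.
- finish_job(): hands the job in; it is judged then, once.
The state is a dict: "time_s": time; "joints": joint angles; "dq": joint speeds; "tau": joint torques, N m; "eef_pos": TCP position; "ee_rot": TCP orientation; "force": force on the tool from outside, world axes, zero at the start; "wrist_torque": the same for the moment, N m; "grip_width": opening from 0.0 (shut) to 1.0 (fully open); "grip_force": force on a finger pad.
Only numpy, scipy, OpenCV 4.12 (cv2) and the standard library are available. Lean on these libraries where they do the work, as an engineer would, in place of code of your own. Each camera call takes 0.05 s, during which the arm holds its last target. There are 200 camera calls.

TASK

Put the loose dark tincture bottle upright into the empty well (the one with red felt at its bottom) of the carrying case, next to the two bottles already stored there, and let go of it. Then swing the green lid over and press down the edge of the lid opposite its hinge until the spring catch clicks and the lid stays shut by itself. The lid cracks if it is pressed with more than 20 N, so stop as soon as it has clicked, and leave the things standing round about where they are.

Things in the scene. Friction and masses are not known exactly. Their poses are not given: they have to be found in the camera images.
- case: Carrying case, fixed to the table. Origin: centre of its underside; z up, -x side the front (catch), +x side the back (hinge). Cork block 98 (x) x 150 (y) mm, top 46 mm above the table, on an 8 mm board (x -96 to +60 mm). Wells: 32 mm diameter at x = -6, y = -47, 0, +47 mm, floor 8 mm above the table. Spring catch at the middle of the front (x -88 to -62 mm, up to 68 mm high).
- felt: Red felt disc lying on the floor of the empty well, 0.8 mm thick; it only marks the well and does not collide. Origin: the centre of the well's floor, 8 mm above the table.
- bottle: The loose tincture bottle, dark with white label and black cap, upright; 28 mm in diameter up to 50 mm, narrower cap (about 22 mm) up to 69 mm; about 45 g. Origin: centre of its underside. Seated in a well its origin is 8 mm above the table and 31 mm of it stand out of the cork.
- stored_1: Same kind of bottle, standing in another well of the case; origin at the centre of its underside.
- stored_2: Same kind of bottle, standing in another well of the case; origin at the centre of its underside.
- lid (a joint): Lid angle (rad): about 0 shut, grows as it opens, 1.9 fully open, where it rests leaning back. Gravity swings it open above about 1.0 rad, shut below; the hinge is damped, it sinks slowly and cannot latch by its own weight. A spring plunger holds the unlatched lid up at about 0.15 or more; latched it stays between -0.08 and +0.11, depending on the height of the catch.
- lid_hinge (a point): Middle of the hinge line at the back: case frame x = +58 mm, y = 0, 40 mm above the table; the line runs along the case's y. The lid is a green tray, open below, with a clear window in its top; 116 mm from hinge line to front face, 166 mm wide, 48 mm high, walls 3 mm; its top is 88 mm above the table when shut.
- lid_press (a point): Where to press: on the lid's top, middle of the front strip (28 mm wide), 104 mm from the hinge line and 48 mm over it when shut. The catch's height is set differently each time and not measured: the click comes anywhere between lid angles -0.06 and +0.12, after a resistance rising to about 8 to 13 N that then vanishes; about 2 mm further down a hard rubber stop makes the force rise steeply.
- herb_packet_2: Bystander: small brown paper herb packet tied with string, 58x72x45 mm; origin at the centre of its underside.
- stamp: Bystander: wooden hand stamp, upright, 27x36x70 mm; origin at the centre of its underside.
- string_spool: Bystander: wooden spool of white string, 41 mm in diameter, 45 mm high; origin at the centre of its underside.
Mind the look-alikes: they are no part of the job. What is shaped like the stored_1 but purple is not meant.

How it is judged:
By the outcome, as a careful person would: the job done as asked, in the order asked, and still so for the second after the job is handed in, with the robot touching nothing.
It also fails if it takes over 64 s, if anything falls off the work surface, if the arm or the gripper's body presses on something with over 40 N, if the wrist force passes 120 N, or if a joint passes its speed limit or range.

## Working session

There is one attempt and no reset: what is moved stays moved. The work goes in short steps, Python scripts to look and compute and a shell command to move; the robot and the scene stay as the last step left them, time stands still between calls to the robot, and variables do not carry over. Pictures are saved under pics/ and viewed, at most 10 in all, crops included, and the job is handed in when it is done.

```bash
mkdir -p pics; python3 - <<'E'
from rig import *
import cv2
s=sense();print(s)
for n in("scene","top"):
    cv2.imwrite(f"pics/{n}0.png",capture(n)); print(n,camera_model(n))
print(camera_model("wrist"))
E
```

```text
{'time_s': 0.0, 'joints': array([ 1.08858692e+00,  3.13464003e-01,  1.49844981e+00, -1.26495639e-05,
        1.33100235e+00, -2.23393108e-01]), 'dq': array([ 0.00209027,  0.0020441 ,  0.00023155, -0.00035988,  0.00115272,
       -0.00034756]), 'tau': array([ 7.12545698e-04, -4.12268579e+01, -2.59742385e+01, -1.27720778e-04,
        4.14270413e-03, -1.78933544e-05]), 'eef_pos': array([134.25309801, 507.27248737, 230.72312458]), 'ee_rot': array([-2.22889025e-04,  1.29045741e-01,  9.91638421e-01, -6.23115464e-04]), 'force': array([-0.23231139,  0.33968927,  0.0133675 ]), 'wrist_torque': array([-0.06575401, -0.00443934, -0.01591925]), 'grip_force': 0.0, 'grip_width': 1.0021336102431435}
scene {'fx': 374.05962420335356, 'fy': 374.05962420335356, 'cx': 257.6221921366516, 'cy': 191.91694140278196, 'k1': -0.05865993346387319, 'world_from_camera': array([[-9.94872339e-01,  4.22667105e-02, -9.18833756e-02,
         4.22093205e+02],
       [-9.90110511e-02, -5.92383765e-01,  7.99548802e-01,
         8.61255550e+02],
       [-2.06359223e-02,  8.04546456e-01,  5.93531094e-01,
         7.27381036e
[... 375 characters left out ...]
7.02548082e-04,
        -3.30432543e+01],
       [-1.08231621e-03,  9.05875188e-02,  9.95887910e-01,
         1.15705344e+03],
       [ 0.00000000e+00,  0.00000000e+00,  0.00000000e+00,
         1.00000000e+00]])}
{'fx': 275.0965583482261, 'fy': 275.0965583482261, 'cx': 257.32530331177077, 'cy': 191.46606096463947, 'k1': 0.014425542229096469, 'T_tool_cam': array([[ 1.05134466e-04,  9.63578719e-01,  2.67424834e-01,
         6.88793511e+01],
       [ 9.99999871e-01,  3.13339999e-05, -5.06038373e-04,
        -8.59364589e-01],
       [-4.95987297e-04,  2.67424853e-01, -9.63578591e-01,
        -1.40946203e+02],
       [ 0.00000000e+00,  0.00000000e+00,  0.00000000e+00,
         1.00000000e+00]])}
```

View pics/scene0.png

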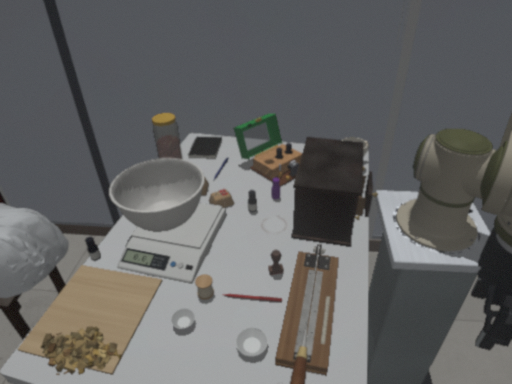

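View pics/top0.png

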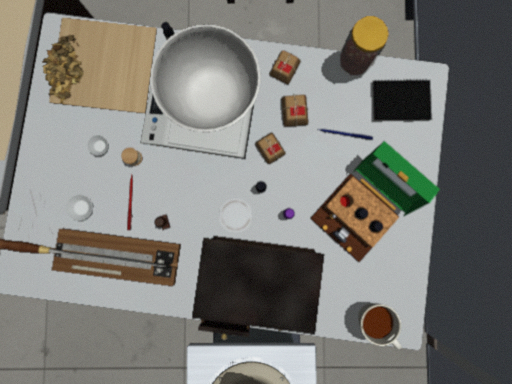

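```bash
cat > h.py <<'E'
import numpy as np,cv2
from rig import *
from scipy.spatial.transform import Rotation as R
def cam(n,s=None):
    m=camera_model(n)
    if n=="wrist":
        q=s["ee_rot"];T=np.eye(4);T[:3,:3]=R.from_quat([q[1],q[2],q[3],q[0]]).as_matrix();T[:3,3]=s["eef_pos"]
        m["world_from_camera"]=T@m["T_tool_cam"]
    return m
def ray(m,u,v):
    K=np.array([[m["fx"],0,m["cx"]],[0,m["fy"],m["cy"]],[0,0,1]])
    p=cv2.undistortPoints(np.array([[[u,v]]],float),K,np.array([m["k1"],0,0,0.]))[0,0]
    W=m["world_from_camera"];return W[:3,3],W[:3,:3]@np.array([p[0],-p[1],-1])
def plane(m,u,v,z):
    o,d=ray(m,u,v);return o+d*(z-o[2])/d[2]
def tri(rs):
    A=0;b=0
    for o,d in rs:
        d=d/np.linalg.norm(d);P=np.eye(3)-np.outer(d,d);A=A+P;b=b+P@o
    return np.linalg.solve(A,b)
def proj(m,p):
    W=m["world_from_camera"];c=W[:3,:3].T@(np.array(p)-W[:3,3]);x,y=c[0]/-c[2],-c[1]/-c[2];k=1+m["k1"]*(x*x+y*y)
    return m["fx"]*x*k+m["cx"],m["fy"]*y*k+m["cy"]
E
python3 - <<'E'
import cv2,numpy as np
a=cv2.imread("pics/top0.png");b=cv2.imread("pics/scene0.png")
c1=cv2.resize(a[130:270,230:445],(800,521),interpolation=cv2.INTER_CUBIC);cv2.imwrite("pics/c1.png",c1)
l=cv2.resize(b[100:220,180:340],(600,450),interpolation=cv2.INTER_CUBIC)
r=cv2.resize(b[220:280,80:120],(200,300),interpolation=cv2.INTER_CUBIC)
o=np.zeros((450,800,3),np.uint8);o[:,:600]=l;o[:300,600:]=r;cv2.imwrite("pics/c2.png",o)
E
```

```text
(no output)
```

View pics/c1.png

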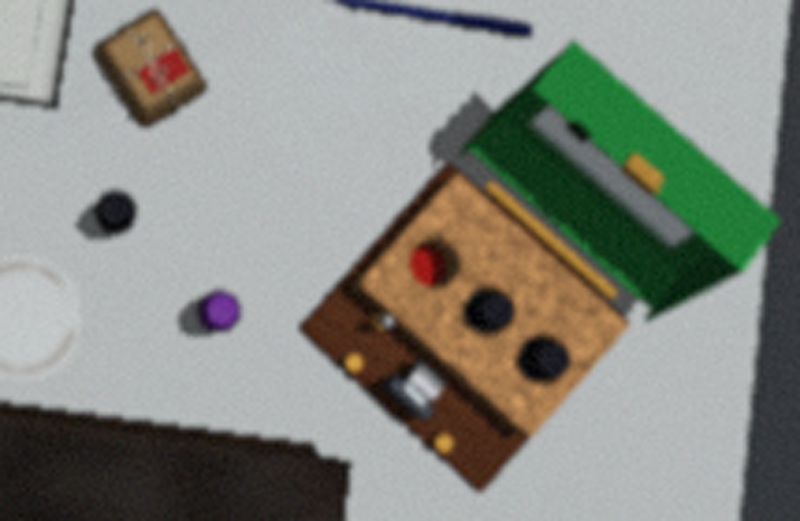

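View pics/c2.png

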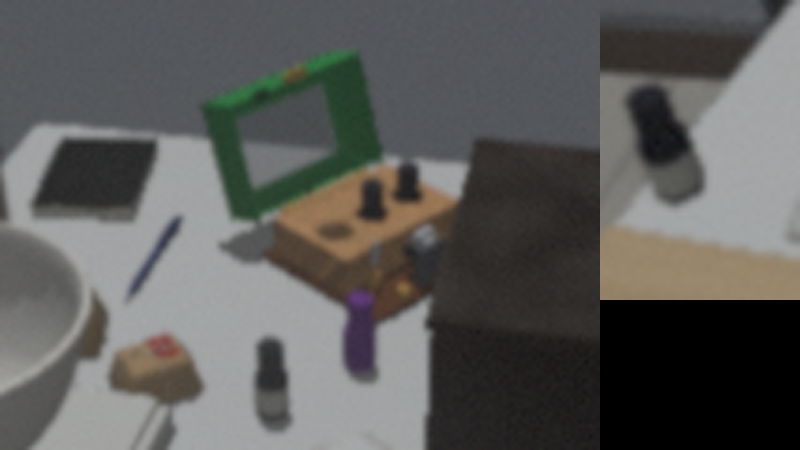

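```bash
python3 - <<'E'
from h import *
np.set_printoptions(precision=1,suppress=True)
a=cv2.imread("pics/top0.png");b=cv2.imread("pics/scene0.png");t=cam("top");s=cam("scene")
def cents(im,mask,x0,y0,x1,y1,mn=12):
    m=np.zeros(mask.shape,np.uint8);m[y0:y1,x0:x1]=mask[y0:y1,x0:x1]
    n,l,st,c=cv2.connectedComponentsWithStats(m);return [(c[i].round(1),st[i,4]) for i in range(1,n) if st[i,4]>=mn]
h=cv2.cvtColor(a,cv2.COLOR_BGR2HSV)
dk=(h[...,2]<55).astype(np.uint8)
for r in [(250,175,275,200),(345,195,390,240)]:
  for c,n in cents(a,dk,*r): print("dark",c,n,plane(t,*c,69),plane(t,*c,77))
red=((h[...,1]>150)&((h[...,0]<6)|(h[...,0]>174))&(h[...,2]>70)).astype(np.uint8)
for c,n in cents(a,red,325,180,365,220,5): print("red",c,n,plane(t,*c,8.8))
print("box",tri([ray(t,207,238),ray(s,296,187)]),tri([ray(t,323,252),ray(s,304,141)]))
f=215/800;
for u,v,z in [(300,326,8),(480,490,8),(357,285,46),(455,165,46),(628,322,46),(525,437,46),(573,42,0),(778,222,0)]:
  print(u,v,plane(t,230+u*f,130+v*140/521,z))
E
```

```text
dark [260.2 187. ] 83 [536.2 -26.3  69. ] [535.6 -26.4  77. ]
dark [349.  199.7] 24 [ 504.7 -239.5   69. ] [ 504.3 -238.    77. ]
dark [360.7 213.1] 104 [ 472.5 -266.8   69. ] [ 472.3 -265.1   77. ]
dark [375.3 226.1] 110 [ 441.4 -300.8   69. ] [ 441.4 -298.9   77. ]
dark [352.2 233. ] 68 [ 425.2 -245.4   69. ] [ 425.4 -243.8   77. ]
red [343.5 200.9] 51 [ 504.9 -236.9    8.8]
box [415.4  88.1 173.9] [ 389.6 -161.8  170.1]
300 326 [ 463.1 -153.2    8. ]
480 490 [ 352.6 -272.7    8. ]
357 285 [ 489.3 -187.1   46. ]
455 165 [ 568.5 -253.3   46. ]
628 322 [ 464.4 -364.3   46. ]
525 437 [ 389.8 -294.9   46. ]
573 42 [ 659. -346.    0.]
778 222 [ 533.2 -482.8    0. ]
```

```bash
cat >> h.py <<'E'
def plan(pos,ang,n,s=None,c=None):
    """rows to bring tool (down) to pos with tool y at world angle ang(deg), n rows"""
    s=s or sense();q=s["ee_rot"];M=R.from_quat([q[1],q[2],q[3],q[0]])
    p=np.array(s["eef_pos"]);y=np.array([np.cos(np.radians(ang)),np.sin(np.radians(ang)),0]);z=np.array([0,0,-1.])
    G=R.from_matrix(np.c_[np.cross(y,z),y,z]);rv=(M.inv()*G).as_rotvec()/n;d=(np.array(pos)-p)/n
    print("now",p.round(1),"d",(d*n).round(1),"turn deg",np.degrees(rv*n).round(1))
    for i in range(n):
        sh=M.inv().apply(d)/25;print(np.r_[sh,np.degrees(rv)/8].round(2).tolist());M=M*R.from_rotvec(rv)
E
python3 - <<'E'
from h import *
plan([538,-26,215],-42.7,24)
E
```

```text
now [134.3 507.3 230.8] d [ 403.7 -533.3  -15.8] turn deg [-1.000e-01  1.000e-01  1.179e+02]
[-0.88, -0.69, 0.03, -0.0, 0.0, 0.61]
[-0.93, -0.61, 0.03, -0.0, 0.0, 0.61]
[-0.98, -0.53, 0.03, -0.0, 0.0, 0.61]
[-1.02, -0.44, 0.03, -0.0, 0.0, 0.61]
[-1.06, -0.35, 0.03, -0.0, 0.0, 0.61]
[-1.08, -0.26, 0.03, -0.0, 0.0, 0.61]
[-1.1, -0.17, 0.03, -0.0, 0.0, 0.61]
[-1.11, -0.07, 0.03, -0.0, 0.0, 0.61]
[-1.11, 0.02, 0.03, -0.0, 0.0, 0.61]
[-1.11, 0.12, 0.03, -0.0, 0.0, 0.61]
[-1.09, 0.21, 0.03, -0.0, 0.0, 0.61]
[-1.07, 0.31, 0.03, -0.0, 0.0, 0.61]
[-1.04, 0.4, 0.03, -0.0, 0.0, 0.61]
[-1.0, 0.49, 0.03, -0.0, 0.0, 0.61]
[-0.96, 0.57, 0.03, -0.0, 0.0, 0.61]
[-0.91, 0.65, 0.03, -0.0, 0.0, 0.61]
[-0.85, 0.72, 0.03, -0.0, 0.0, 0.61]
[-0.78, 0.79, 0.03, -0.0, 0.0, 0.61]
[-0.71, 0.86, 0.03, -0.0, 0.0, 0.61]
[-0.64, 0.92, 0.03, -0.0, 0.0, 0.61]
[-0.55, 0.97, 0.03, -0.0, 0.0, 0.61]
[-0.47, 1.01, 0.03, -0.0, 0.0, 0.61]
[-0.38, 1.05, 0.03, -0.0, 0.0, 0.61]
[-0.29, 1.08, 0.03, -0.0, 0.0, 0.61]
```

```bash
python3 -m crank '[[[-0.88,-0.7,0,0,0,0.6,85],[-0.93,-0.6,0,0,0,0.6,85],[-0.98,-0.53,0,0,0,0.6,85],[-1,-0.44,0,0,0,0.6,85],[-1,-0.35,0,0,0,0.6,85],[-1,-0.26,0,0,0,0.6,85],[-1,-0.17,0,0,0,0.6,85],[-1,-0.07,0,0,0,0.6,85]]]' && python3 -m crank '[[[-1,0,0,0,0,0.6,85],[-1,0.1,0,0,0,0.6,85],[-1,0.2,0,0,0,0.6,85],[-1,0.3,0,0,0,0.6,85],[-1,0.4,0,0,0,0.6,85],[-1,0.5,0,0,0,0.6,85],[-1,0.57,0,0,0,0.6,85],[-1,0.65,0,0,0,0.6,85]]]'; python3 - <<'E'
from h import *
plan([538,-26,190],-42.7,10)
E
```

```text
time_s: 0.9
eef_pos: [263.3, 335.9, 231.1]
ee_rot: [-0.0, 0.45, 0.893, -0.0]
force: [0.3, 0.3, 0.4]
grip_width: 0.998
grip_force: 0.0
time_s: 1.7
eef_pos: [396.0, 166.5, 231.1]
ee_rot: [-0.0, 0.718, 0.696, -0.0]
force: [-0.7, 0.5, 0.7]
grip_width: 0.995
grip_force: 0.0
now [396.  166.5 231.1] d [ 142.  -192.5  -41.1] turn deg [-0.   0.  40.9]
[-0.75, 0.59, 0.16, -0.0, 0.0, 0.51]
[-0.71, 0.64, 0.16, -0.0, 0.0, 0.51]
[-0.66, 0.69, 0.16, -0.0, 0.0, 0.51]
[-0.61, 0.74, 0.16, -0.0, 0.0, 0.51]
[-0.55, 0.78, 0.16, -0.0, 0.0, 0.51]
[-0.5, 0.82, 0.16, -0.0, 0.0, 0.51]
[-0.44, 0.85, 0.16, -0.0, 0.0, 0.51]
[-0.38, 0.88, 0.16, -0.0, 0.0, 0.51]
[-0.31, 0.9, 0.16, -0.0, 0.0, 0.51]
[-0.25, 0.92, 0.16, -0.0, 0.0, 0.51]
```

```bash
python3 -m crank '[[[-0.75,0.59,0.15,0,0,0.51,85],[-0.7,0.64,0.15,0,0,0.51,85],[-0.66,0.69,0.15,0,0,0.51,85],[-0.61,0.74,0.15,0,0,0.51,85],[-0.55,0.78,0.15,0,0,0.51,85],[-0.5,0.82,0.15,0,0,0.51,85],[-0.44,0.85,0.15,0,0,0.51,85],[-0.38,0.88,0.15,0,0,0.51,85]]]' && python3 -m crank '[[[-0.3,0.9,0.15,0,0,0.5,85],[-0.25,0.9,0.15,0,0,0.5,85],[0,0,0.2,0,0,0,85],[0,0,0.2,0,0,0,85],[0,0,0,0,0,0,85],[0,0,0,0,0,0,85],[0,0,0,0,0,0,85],[0,0,0,0,0,0,85]]]'; python3 - <<'E'
from h import *
s=sense();im=capture("wrist");cv2.imwrite("pics/w1.png",im);import pickle;pickle.dump(s,open("pics/w1.pkl","wb"))
m=cam("wrist",s);print(s["eef_pos"],[proj(m,p) for p in([538,-26,69],[538,-26,0])])
E
```

```text
time_s: 2.5
eef_pos: [509.9, 13.2, 200.8]
ee_rot: [-0.0, 0.885, 0.466, -0.0]
force: [0.3, 0.7, -0.4]
grip_width: 0.999
grip_force: 0.0
time_s: 3.3
eef_pos: [537.7, -23.4, 184.1]
ee_rot: [0.0, 0.914, 0.405, 0.0]
force: [0.4, 0.0, -0.5]
grip_width: 0.996
grip_force: 0.0
[537.73306256 -23.43282968 184.14697831] [(np.float64(259.9979179059702), np.float64(188.6401099394057)), (np.float64(259.4524529099584), np.float64(173.92155525651128))]
```

View pics/w1.png

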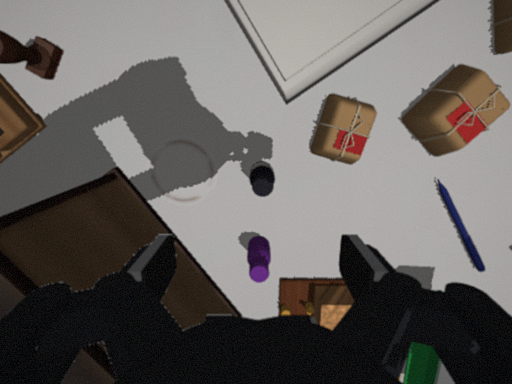

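```bash
python3 - <<'E'
from h import *;import pickle
s=pickle.load(open("pics/w1.pkl","rb"));m=cam("wrist",s);im=cv2.imread("pics/w1.png")
g=im.max(2);k=np.zeros(g.shape,np.uint8);k[155:205,245:280]=g[155:205,245:280]<45
n,l,st,c=cv2.connectedComponentsWithStats(k);print(st[1:],c[1:])
for r in range(155,205,3):print(r,g[r,244:284:2].tolist())
E
```

```text
[[250 165  24  31 546]] [[261.68498168 179.49084249]]
155 [84, 84, 86, 90, 86, 86, 84, 85, 87, 85, 84, 82, 85, 85, 150, 176, 172, 175, 174, 175]
158 [85, 87, 83, 87, 91, 82, 85, 85, 87, 126, 110, 112, 102, 128, 173, 175, 171, 171, 172, 172]
161 [83, 83, 89, 84, 87, 88, 80, 68, 59, 69, 113, 162, 179, 175, 173, 173, 175, 173, 171, 174]
164 [86, 88, 88, 88, 79, 66, 74, 76, 72, 70, 71, 73, 69, 143, 173, 173, 175, 176, 175, 173]
167 [85, 82, 84, 83, 69, 69, 32, 14, 5, 16, 13, 29, 32, 72, 142, 174, 174, 174, 173, 169]
170 [82, 88, 89, 61, 37, 13, 14, 9, 15, 17, 20, 14, 19, 18, 82, 172, 172, 173, 172, 173]
173 [114, 85, 85, 48, 7, 9, 3, 23, 19, 13, 14, 19, 16, 21, 20, 130, 175, 170, 173, 171]
176 [175, 157, 83, 30, 14, 21, 18, 3, 25, 20, 15, 14, 12, 16, 16, 99, 176, 174, 174, 174]
179 [172, 174, 160, 34, 18, 18, 19, 33, 34, 35, 43, 31, 15, 21, 15, 79, 173, 174, 173, 174]
182 [173, 174, 172, 80, 15, 38, 42, 39, 42, 38, 47, 42, 39, 34, 19, 118, 175, 177, 173, 173]
185 [174, 174, 176, 159, 49, 41, 38, 41, 40, 40, 35, 45, 40, 46, 49, 169, 178, 173, 170, 172]
188 [173, 177, 175, 175, 83, 38, 39, 43, 42, 44, 40, 42, 34, 39, 60, 169, 175, 173, 172, 175]
191 [170, 173, 175, 176, 161, 52, 38, 40, 39, 41, 39, 42, 42, 42, 132, 180, 176, 177, 172, 174]
194 [173, 171, 174, 176, 177, 165, 98, 36, 40, 35, 38, 43, 81, 168, 178, 174, 176, 174, 172, 174]
197 [176, 171, 175, 176, 175, 174, 180, 177, 170, 169, 168, 178, 178, 176, 171, 173, 175, 175, 177, 172]
200 [174, 177, 174, 175, 177, 174, 173, 172, 175, 174, 173, 175, 173, 174, 175, 171, 172, 173, 176, 174]
203 [175, 171, 170, 174, 172, 176, 173, 175, 173, 175, 176, 173, 174, 175, 175, 174, 174, 178, 173, 175]
```

```bash
python3 - <<'E'
from h import *;import pickle
s=pickle.load(open("pics/w1.pkl","rb"));m=cam("wrist",s)
p=plane(m,262.5,187,69);print(p)
plan([p[0],p[1],38],-42.7,8)
E
```

```text
[540.87546893 -26.4058395   69.        ]
now [537.8 -23.5 184.1] d [   3.1   -2.9 -146.1] turn deg [ 0.  -0.   0.5]
[-0.0, 0.02, 0.73, 0.0, -0.0, 0.01]
[-0.0, 0.02, 0.73, 0.0, -0.0, 0.01]
[-0.0, 0.02, 0.73, 0.0, -0.0, 0.01]
[-0.0, 0.02, 0.73, 0.0, -0.0, 0.01]
[-0.0, 0.02, 0.73, 0.0, -0.0, 0.01]
[-0.0, 0.02, 0.73, 0.0, -0.0, 0.01]
[-0.0, 0.02, 0.73, 0.0, -0.0, 0.01]
[-0.0, 0.02, 0.73, 0.0, -0.0, 0.01]
```

```bash
python3 -m crank '[[[0,0.17,0.3,0,0,0.06,50],[0,0,0.6,0,0,0,50],[0,0,0.8,0,0,0,50],[0,0,0.9,0,0,0,50],[0,0,0.9,0,0,0,50],[0,0,0.9,0,0,0,50],[0,0,0.8,0,0,0,50],[0,0,0.64,0,0,0,50]]]' 30 && python3 -m crank '[[[0,0,0,0,0,0,50],[0,0,0,0,0,0,10],[0,0,0,0,0,0,10],[0,0,0,0,0,0,10],[0,0,0,0,0,0,10],[0,0,0,0,0,0,10],[0,0,0,0,0,0,10],[0,0,0,0,0,0,10]]]' 30
```

```text
time_s: 4.15
eef_pos: [540.5, -26.6, 36.1]
ee_rot: [-0.0, 0.916, 0.401, -0.001]
force: [0.3, -0.1, -0.3]
grip_width: 0.588
grip_force: 0.0
time_s: 4.95
eef_pos: [541.4, -26.8, 38.6]
ee_rot: [0.001, 0.916, 0.401, 0.001]
force: [0.3, -0.6, 7.2]
grip_width: 0.253
grip_force: 28.8
```

```bash
python3 -m crank '[[[0,0,-0.2,0,0,0,10],[0,0,-0.6,0,0,0,10],[0,0,-1,0,0,0,10],[0,0,-1,0,0,0,10],[0,0,-1,0,0,0,10],[-0.4,0.2,-1,0,0,0,10],[-0.8,0.4,-0.8,0,0,0,10],[-0.9,0.45,-0.5,0,0,0,10]]]' && python3 -m crank '[[[-0.9,0.45,0,0,0,0,10],[-0.9,0.45,0,0,0,0,10],[-0.9,0.45,0,0,0,0,10],[-0.9,0.45,0,0,0,0,10],[-0.9,0.45,0,0,0,0,10],[-0.9,0.45,0,0,0,0,10],[-0.9,0.45,0,0,0,0,10],[-0.4,0.2,0,0,0,0,10]]]' && python3 -m crank '[[[-0.15,0.2,0,0,0,0,10],[0,0.1,0,0,0,0,10],[0,0,0,0,0,0,10],[0,0,0,0,0,0,10],[0,0,0,0,0,0,10],[0,0,0,0,0,0,10],[0,0,0,0,0,0,10],[0,0,0,0,0,0,10]]]'; python3 - <<'E'
from h import *
s=sense();im=capture("wrist");cv2.imwrite("pics/w2.png",im);import pickle;pickle.dump(s,open("pics/w2.pkl","wb"))
m=cam("wrist",s);print(s["eef_pos"],[proj(m,p) for p in([504,-232,46],[504,-232,8],[474,-268,77])])
E
```

```text
time_s: 5.75
eef_pos: [524.5, -83.2, 192.0]
ee_rot: [0.001, 0.916, 0.401, 0.001]
force: [0.7, -0.4, -0.7]
grip_width: 0.254
grip_force: 27.1
time_s: 6.55
eef_pos: [471.6, -264.2, 190.2]
ee_rot: [-0.0, 0.917, 0.4, -0.0]
force: [-0.2, 0.5, -0.4]
grip_width: 0.255
grip_force: 27.1
time_s: 7.35
eef_pos: [475.3, -270.6, 190.3]
ee_rot: [-0.0, 0.916, 0.401, 0.0]
force: [-0.0, 1.0, -1.2]
grip_width: 0.256
grip_force: 27.1
[ 475.31326379 -270.56183057  190.31763978] [(np.float64(253.0045200963693), np.float64(134.1642510007742)), (np.float64(253.5156207503904), np.float64(131.96138313912803)), (np.float64(255.22395108884066), np.float64(186.3523845656014))]
```

View pics/w2.png

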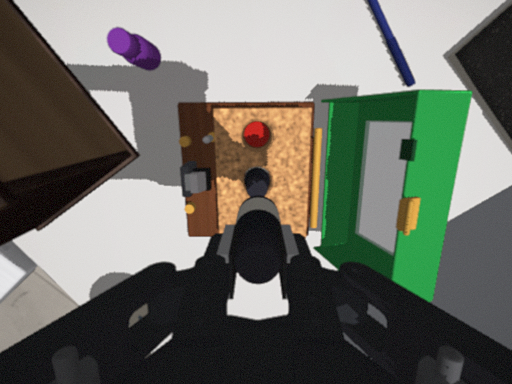

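```bash
python3 - <<'E'
from h import *;import pickle
np.set_printoptions(precision=1,suppress=True)
s=pickle.load(open("pics/w2.pkl","rb"));m=cam("wrist",s);im=cv2.imread("pics/w2.png");h=cv2.cvtColor(im,cv2.COLOR_BGR2HSV)
k=np.zeros(im.shape[:2],np.uint8);k[110:160,230:285]=((h[...,1]>170)&((h[...,0]<6)|(h[...,0]>174)))[110:160,230:285]
c=max(cv2.findContours(k,0,2)[0],key=cv2.contourArea);e=cv2.minEnclosingCircle(c);print(e,cv2.boundingRect(c),cv2.fitEllipse(c))
u,v=e[0]
for z in(8.8,46):print(z,plane(m,u,v,z))
q=s["eef_pos"];print("tcp",q,proj(m,q),"base",proj(m,q-[0,0,38.6]))
for r in range(112,156,3):print(r,[tuple(x) for x in im[r,236:280:4].tolist()] if 0 else im[r,236:280:2,2].tolist())
E
python3 - <<'E'
import cv2;im=cv2.imread("pics/w2.png");cv2.imwrite("pics/w2c.png",cv2.resize(im[95:295,160:340],(540,600),interpolation=2))
E
```

```text
((256.3205261230469, 133.92735290527344), 12.931414604187012) (244, 121, 25, 26) ((256.2450256347656, 133.88255310058594), (24.201034545898438, 24.960445404052734), 139.05052185058594)
8.8 [ 504.9 -235.8    8.8]
46 [ 506.6 -234.1   46. ]
tcp [ 475.3 -270.6  190.3] (np.float64(258.5063132075817), np.float64(238.68663118174524)) base (np.float64(258.29487238918347), np.float64(214.5943212914693))
112 [228, 232, 235, 227, 208, 219, 226, 210, 202, 225, 224, 205, 215, 221, 233, 217, 212, 233, 237, 230, 229, 227]
115 [235, 245, 248, 223, 201, 211, 227, 217, 190, 170, 185, 206, 212, 192, 199, 202, 204, 229, 229, 222, 219, 232]
118 [204, 211, 231, 224, 202, 212, 222, 224, 211, 199, 186, 210, 217, 226, 235, 231, 222, 227, 223, 243, 247, 245]
121 [223, 220, 212, 206, 214, 221, 201, 170, 134, 143, 162, 157, 143, 165, 176, 164, 182, 215, 220, 227, 240, 238]
124 [233, 238, 230, 213, 198, 166, 149, 189, 200, 199, 201, 200, 204, 120, 81, 114, 162, 174, 178, 203, 230, 238]
127 [225, 224, 220, 191, 135, 158, 198, 199, 198, 200, 199, 200, 202, 198, 115, 92, 86, 122, 158, 170, 198, 205]
130 [231, 233, 
[... 244 characters left out ...]
95, 112, 92, 96, 95, 116, 194, 174, 99, 94, 89, 76, 133, 176, 190, 203]
139 [217, 224, 215, 118, 74, 93, 96, 95, 95, 96, 95, 95, 95, 96, 92, 98, 75, 86, 152, 166, 225, 224]
142 [99, 160, 197, 151, 82, 70, 93, 98, 93, 93, 99, 98, 98, 98, 96, 77, 80, 110, 168, 224, 224, 190]
145 [106, 95, 101, 150, 126, 88, 76, 74, 92, 95, 95, 96, 93, 86, 72, 89, 104, 154, 196, 220, 225, 222]
148 [111, 119, 117, 108, 91, 96, 93, 90, 91, 88, 79, 79, 82, 90, 88, 101, 145, 209, 217, 222, 230, 237]
151 [109, 116, 112, 104, 104, 115, 108, 105, 103, 97, 96, 93, 93, 94, 96, 121, 199, 190, 217, 230, 209, 199]
154 [97, 94, 113, 102, 104, 108, 113, 111, 116, 107, 116, 119, 107, 94, 95, 120, 219, 231, 225, 221, 197, 216]
```

View pics/w2c.png

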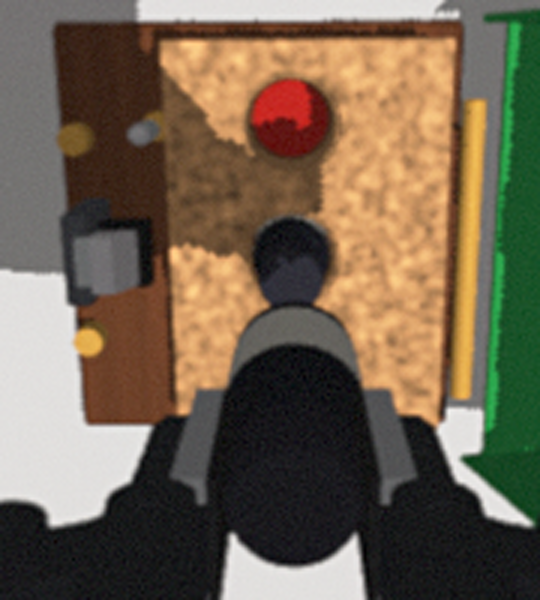

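```bash
python3 - <<'E'
from h import *;import pickle
s=pickle.load(open("pics/w2.pkl","rb"));m=cam("wrist",s);q=s["eef_pos"];ey=np.array([.678,.735,0]);ex=np.array([.735,-.678,0])
b=q-[0,0,38.6]
print(proj(m,b+14*ey),proj(m,b+14*ey+[0,0,20]),proj(m,b+14*ex),proj(m,b-14*ex))
plan([504.9,-235.8,110],-42.7,8)
g=cv2.imread("pics/w2.png").max(2);print([(r,int(g[r,258])) for r in range(188,216)])
E
```

```text
(np.float64(258.2963497334126), np.float64(195.21146953792893)) (np.float64(258.3966630900682), np.float64(204.40450726296902)) (np.float64(278.48734432645824), np.float64(214.5822644625573)) (np.float64(238.10451465954776), np.float64(214.60996985734496))
now [ 475.3 -270.6  190.3] d [ 29.6  34.8 -80.3] turn deg [-0. -0. -0.]
[0.23, -0.01, 0.4, -0.0, -0.0, -0.0]
[0.23, -0.01, 0.4, -0.0, -0.0, -0.0]
[0.23, -0.01, 0.4, -0.0, -0.0, -0.0]
[0.23, -0.01, 0.4, -0.0, -0.0, -0.0]
[0.23, -0.01, 0.4, -0.0, -0.0, -0.0]
[0.23, -0.01, 0.4, -0.0, -0.0, -0.0]
[0.23, -0.01, 0.4, -0.0, -0.0, -0.0]
[0.23, -0.01, 0.4, -0.0, -0.0, -0.0]
[(188, 59), (189, 57), (190, 58), (191, 51), (192, 58), (193, 57), (194, 53), (195, 35), (196, 28), (197, 67), (198, 103), (199, 105), (200, 105), (201, 104), (202, 100), (203, 100), (204, 102), (205, 102), (206, 101), (207, 101), (208, 100), (209, 66), (210, 33), (211, 5), (212, 10), (213, 30), (214, 8), (215, 18)]
```

```bash
python3 -m crank '[[[0.23,0,0.4,0,0,0,10],[0.23,0,0.4,0,0,0,10],[0.23,0,0.4,0,0,0,10],[0.23,0,0.4,0,0,0,10],[0.23,0,0.4,0,0,0,10],[0.23,-0.05,0.4,0,0,0,10],[0.23,0,0.4,0,0,0,10],[0.22,0,0.4,0,0,0,10]]]' && python3 -m crank '[[[0,0,0,0,0,0,10],[0,0,0.2,0,0,0,10],[0,0,0.3,0,0,0,10],[0,0,0.3,0,0,0,10],[0,0,0.2,0,0,0,10],[0,0,0.1,0,0,0,10],[0,0,0.1,0,0,0,10],[0,0,0,0,0,0,10]]]'; python3 - <<'E'
from h import *
s=sense();print(s["force"],s["wrist_torque"]);im=capture("wrist");cv2.imwrite("pics/w3.png",im)
plan([504.9,-235.8,49],-42.7,4)
E
```

```text
time_s: 8.2
eef_pos: [505.8, -235.8, 109.5]
ee_rot: [-0.0, 0.916, 0.401, -0.0]
force: [-0.2, 0.3, -0.2]
grip_width: 0.256
grip_force: 27.1
time_s: 9.0
eef_pos: [505.4, -236.2, 80.1]
ee_rot: [-0.0, 0.916, 0.401, -0.0]
force: [0.2, 0.0, -1.5]
grip_width: 0.253
grip_force: 27.1
[ 0.15858303  0.01889621 -1.53894318] [-0.04449455  0.01051226 -0.00491754]
now [ 505.5 -236.2   80.3] d [ -0.6   0.4 -31.3] turn deg [ 0. -0. -0.]
[-0.0, -0.01, 0.31, 0.0, -0.0, -0.0]
[-0.0, -0.01, 0.31, 0.0, -0.0, -0.0]
[-0.0, -0.01, 0.31, 0.0, -0.0, -0.0]
[-0.0, -0.01, 0.31, 0.0, -0.0, -0.0]
```

Inserted 5 mm without contact force. Continue down.

```bash
python3 -m crank '[[[0,0,0.15,0,0,0,10],[0,0,0.2,0,0,0,10],[0,0,0.2,0,0,0,10],[0,0,0.2,0,0,0,10],[0,0,0.2,0,0,0,10],[0,0,0.1,0,0,0,10],[0,0,0,0,0,0,10],[0,0,0,0,0,0,10]]]'
```

```text
time_s: 9.85
eef_pos: [505.5, -236.2, 54.1]
ee_rot: [0.0, 0.916, 0.401, 0.0]
force: [-0.4, -0.4, 0.1]
grip_width: 0.256
grip_force: 27.1
```

```bash
python3 -m crank '[[[0,0,0.1,0,0,0,10],[0,0,0.1,0,0,0,10],[0,0,0.03,0,0,0,10],[0,0,0,0,0,0,10],[0,0,0,0,0,0,40],[0,0,0,0,0,0,40],[0,0,0,0,0,0,40],[0,0,0,0,0,0,40]]]' && python3 -m crank '[[[0,0,-0.3,0,0,0,40],[0,0,-0.6,0,0,0,40],[0,0,-0.8,0,0,0,40],[0,0,-1,0,0,0,40],[0,0,-1,0,0,0,40],[0,0,-1,0,0,0,40],[0,0,-0.8,0,0,0,40],[0,0,-0.5,0,0,0,40]]]'; python3 - <<'E'
from h import *
s=sense();im=capture("wrist");cv2.imwrite("pics/w4.png",im);import pickle;pickle.dump(s,open("pics/w4.pkl","wb"))
m=cam("wrist",s)
t=capture("top");cv2.imwrite("pics/t4.png",t);print(s["eef_pos"],s["joints"])
print(proj(m,[504.9,-235.8,77]))
E
```

```text
time_s: 10.65
eef_pos: [505.5, -236.2, 48.4]
ee_rot: [0.0, 0.916, 0.401, 0.0]
force: [0.8, 0.4, -0.2]
grip_width: 0.472
grip_force: 0.0
time_s: 11.45
eef_pos: [505.7, -236.4, 200.5]
ee_rot: [0.001, 0.916, 0.401, 0.001]
force: [-0.4, 0.6, 0.3]
grip_width: 0.467
grip_force: 0.0
[ 505.72344013 -236.38477953  200.463271  ] [-6.47112717e-01  4.08824121e-01  1.44449147e+00 -4.45655289e-06
  1.28574026e+00  9.89308856e-02]
(np.float64(256.7165227783159), np.float64(184.92019306686694))
```

View pics/w4.png

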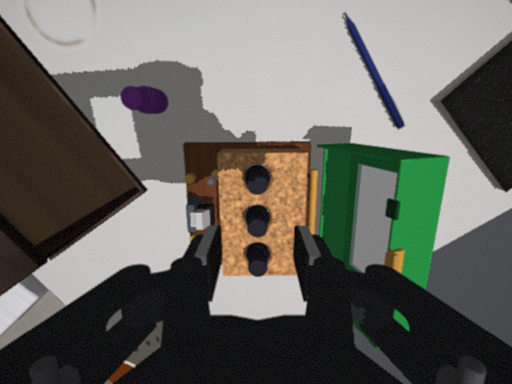

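```bash
python3 -m crank '[[[-0.24,0.5,-0.1,0,0,0,0],[-0.24,0.9,0,0,0,0,0],[-0.24,1,0,0,0,0,0],[-0.24,1,0,0,0,0,0],[-0.24,1,0,0,0,0,0],[-0.24,1,0,0,0,0,0],[-0.24,0.9,0,0,0,0,0],[-0.2,0.75,0,0,0,0,0]]]' 40 && python3 -m crank '[[[0,0,0,0,0,0,0],[0,0,0,0,0,0,0],[0,0,0,0,0,0,0],[0,0,0,0,0,0,0],[0,0,0,0,0,0,0],[0,0,0,0,0,0,0],[0,0,0,0,0,0,0],[0,0,0,0,0,0,0]]]'; python3 - <<'E'
from h import *
s=sense();print(s["joints"]);cv2.imwrite("pics/s5.png",capture("scene"))
im=cv2.imread("pics/s5.png");cv2.imwrite("pics/s5c.png",cv2.resize(im[60:240,160:400],(800,600)))
H=np.array([520.4,-314,40]);ex=np.array([.735,-.678,0]);d=s["eef_pos"]-H;print(d@ex,d@np.array([.678,.735,0]),d[2])
E
```

```text
time_s: 12.35
eef_pos: [603.1, -391.2, 198.9]
ee_rot: [-0.001, 0.916, 0.401, -0.001]
force: [-0.7, -0.1, 0.4]
grip_width: 0.005
grip_force: 0.0
time_s: 13.15
eef_pos: [603.0, -390.3, 200.9]
ee_rot: [0.0, 0.916, 0.401, 0.0]
force: [-0.3, -0.1, -0.6]
grip_width: 0.001
grip_force: 0.0
[-7.37105057e-01  7.93559622e-01  8.12354747e-01 -1.70131843e-05
  1.53560054e+00  8.96609228e-03]
112.40891405932466 -0.10216324973170288 160.87345077766793
```

View pics/s5c.png

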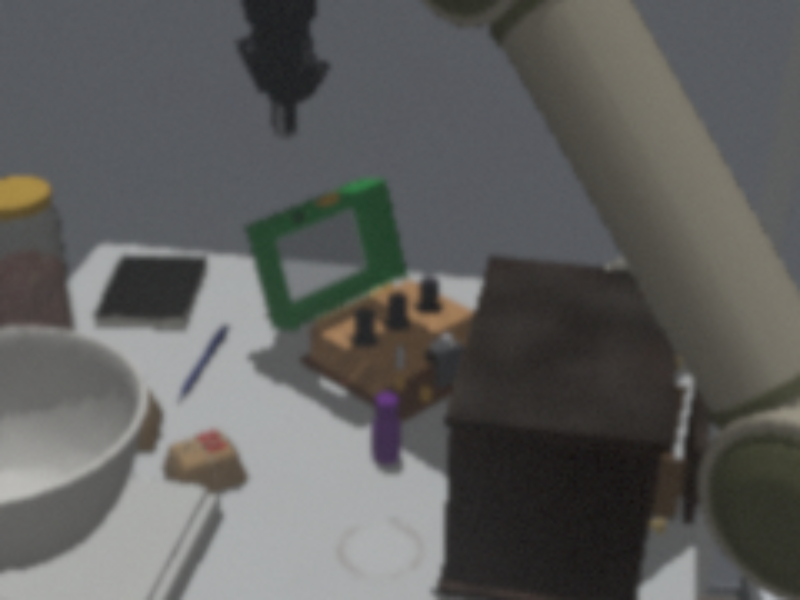

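```bash
python3 -m crank '[[[0,0,0.3,0,0,0,0],[0,0,0.6,0,0,0,0],[0,0,0.7,0,0,0,0],[0,0,0.6,0,0,0,0],[0,0,0.6,0,0,0,0],[0,0,0.4,0,0,0,0],[0,0,0,0,0,0,0],[0,0,0,0,0,0,0]]]' && python3 -m crank '[[[0,-0.15,0,0,0,0,0],[0,-0.2,0,0,0,0,0],[0,-0.2,0,0,0,0,0],[0,-0.2,0,0,0,0,0],[0,-0.2,-0.05,0,0,0,0],[0,-0.2,-0.1,0,0,0,0],[0,-0.2,-0.1,0,0,0,0],[0,-0.2,-0.1,0,0,0,0]]]'
```

```text
time_s: 14.0
eef_pos: [603.1, -390.5, 121.2]
ee_rot: [0.0, 0.916, 0.401, 0.0]
force: [0.2, -0.1, 0.8]
grip_width: 0.001
grip_force: 0.0
time_s: 14.8
eef_pos: [574.1, -363.7, 129.8]
ee_rot: [-0.0, 0.916, 0.401, -0.0]
force: [0.1, -0.3, 1.1]
grip_width: 0.002
grip_force: 0.5
```

```bash
python3 -m crank '[[[0,-0.25,-0.1,0,0,0,0],[0,-0.25,-0.1,0,0,0,0],[0,-0.25,-0.1,0,0,0,0],[0,-0.25,-0.1,0,0,0,0],[0,-0.25,-0.1,0,0,0,0],[0,-0.25,-0.1,0,0,0,0],[0,-0.25,-0.1,0,0,0,0],[0,-0.25,-0.1,0,0,0,0]]]' && python3 -m crank '[[[0,-0.25,-0.05,0,0,0,0],[0,-0.25,0,0,0,0,0],[0,-0.25,0,0,0,0,0],[0,-0.25,0,0,0,0,0],[0,-0.25,0,0,0,0,0],[0,-0.25,0,0,0,0,0],[0,-0.25,0,0,0,0,0],[0,0,0,0,0,0,0]]]'; python3 - <<'E'
from h import *
cv2.imwrite("pics/s6.png",capture("scene"))
im=cv2.imread("pics/s6.png");cv2.imwrite("pics/s6c.png",cv2.resize(im[60:240,160:400],(800,600)))
E
```

```text
time_s: 15.6
eef_pos: [537.4, -329.7, 149.7]
ee_rot: [-0.0, 0.916, 0.401, -0.0]
force: [-0.0, -0.1, 0.8]
grip_width: -0.001
grip_force: 0.1
time_s: 16.4
eef_pos: [505.2, -299.9, 150.9]
ee_rot: [-0.0, 0.916, 0.401, -0.0]
force: [0.5, 0.4, 0.2]
grip_width: 0.003
grip_force: 0.0
```

View pics/s6c.png

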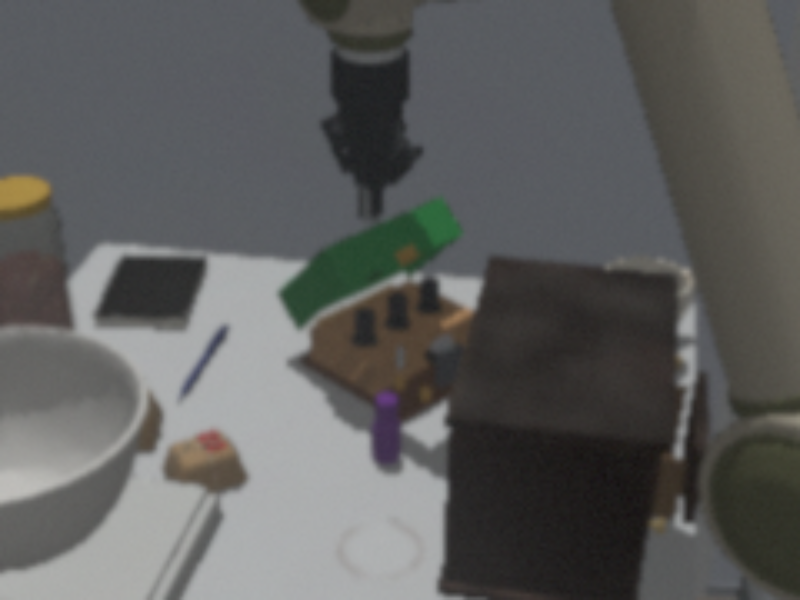

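```bash
python3 -m crank '[[[0,0,-0.5,0,0,0,0],[0,0,-0.5,0,0,0,0],[0,-0.2,-0.3,0,0,0,0],[0,-0.5,0,0,0,0,0],[0,-0.6,0,0,0,0,0],[0,-0.6,0,0,0,0,0],[0,-0.6,0,0,0,0,0],[0,-0.6,0,0,0,0,0]]]' && python3 -m crank '[[[0,-0.2,0,0,0,0,0],[0,0,0,0,0,0,0],[0,0,0,0,0,0,0],[0,0,0,0,0,0,0],[0,0,0,0,0,0,0],[0,0,0,0,0,0,0],[0,0,0,0,0,0,0],[0,0,0,0,0,0,0]]]'; cat > lid.py <<'E'
from h import *
s=sense();t=capture("top");b=capture("scene")
g=lambda im:((im[...,1]>1.5*im[...,2].astype(float))&(im[...,1]>1.4*im[...,0].astype(float))&(im[...,1]>40)).astype(np.uint8)
for n,im in(("top",t),("scene",b)):
    ys,xs=np.nonzero(g(im));print(n,len(xs),xs.min(),xs.max(),ys.min(),ys.max(),xs.mean().round(1),ys.mean().round(1))
H=np.array([520.4,-314,40]);ex=np.array([.735,-.678,0]);ey=np.array([.678,.735,0]);d=s["eef_pos"]-H
print("fwd",(-d@ex).round(1),"lat",(d@ey).round(1),"z",s["eef_pos"][2].round(1),"F",s["force"].round(1),s["time_s"])
sc=cam("scene")
for th in(0,.15,.5,.9):
    P=[H-ex*(a*np.cos(th)-h*np.sin(th))+ey*y+[0,0,a*np.sin(th)+h*np.cos(th)] for a in(0,116) for h in(0,48) for y in(-83,83)]
    q=np.array([proj(sc,p) for p in P]);print(th,"scene bbox",q.min(0).round(),q.max(0).round())
E
python3 lid.py
```

```text
time_s: 17.25
eef_pos: [448.3, -247.3, 184.0]
ee_rot: [0.0, 0.916, 0.401, 0.0]
force: [0.5, -0.2, -0.1]
grip_width: -0.001
grip_force: 0.0
time_s: 18.05
eef_pos: [445.1, -244.5, 183.2]
ee_rot: [-0.0, 0.916, 0.401, -0.0]
force: [-0.5, 0.6, 0.8]
grip_width: -0.001
grip_force: 0.0
top 914 324 382 169 250 348.1 196.8
scene 718 250 304 132 165 280.3 149.2
fwd 102.5 lat 0.1 z 183.2 F [-0.5  0.6  0.8] 18.05
0 scene bbox [249. 132.] [307. 173.]
0.15 scene bbox [247. 132.] [306. 168.]
0.5 scene bbox [245. 127.] [304. 160.]
0.9 scene bbox [242. 117.] [298. 160.]
```

```bash
python3 -m crank '[[[0,-0.06,0.3,0,0,0,0],[0,0,0.5,0,0,0,0],[0,0,0.6,0,0,0,0],[0,0,0.6,0,0,0,0],[0,0,0.4,0,0,0,0],[0,0,0.2,0,0,0,0],[0,0,0.1,0,0,0,0],[0,0,0,0,0,0,0]]]' && python3 lid.py
```

```text
time_s: 18.95
eef_pos: [444.0, -243.5, 115.9]
ee_rot: [0.0, 0.916, 0.401, 0.0]
force: [-0.2, 0.5, 0.3]
grip_width: -0.003
grip_force: 0.0
top 800 324 375 169 249 346.6 193.0
scene 701 250 304 132 165 279.9 149.7
fwd 104.0 lat 0.1 z 115.9 F [-0.2  0.5  0.3] 18.95
0 scene bbox [249. 132.] [307. 173.]
0.15 scene bbox [247. 132.] [306. 168.]
0.5 scene bbox [245. 127.] [304. 160.]
0.9 scene bbox [242. 117.] [298. 160.]
```

```bash
python3 -m crank '[[[0,0,0.03,0,0,0,0],[0,0,0.03,0,0,0,0],[0,0,0.03,0,0,0,0],[0,0,0.03,0,0,0,0],[0,0,0.03,0,0,0,0],[0,0,0.03,0,0,0,0],[0,0,0.02,0,0,0,0],[0,0,0,0,0,0,0]]]'
```

```text
time_s: 19.85
eef_pos: [443.9, -243.4, 110.7]
ee_rot: [-0.0, 0.916, 0.401, -0.0]
force: [-0.3, 0.1, -0.1]
grip_width: -0.002
grip_force: 0.0
```

```bash
python3 -m crank '[[[0,0,0.02,0,0,0,0],[0,0,0.02,0,0,0,0],[0,0,0.02,0,0,0,0],[0,0,0.02,0,0,0,0],[0,0,0.02,0,0,0,0],[0,0,0.02,0,0,0,0],[0,0,0.02,0,0,0,0],[0,0,0,0,0,0,0]]]'
```

```text
time_s: 20.65
eef_pos: [444.0, -243.4, 107.2]
ee_rot: [-0.0, 0.916, 0.401, -0.0]
force: [-0.8, -0.1, 0.1]
grip_width: -0.005
grip_force: 0.0
```

```bash
python3 -m crank '[[[0,0,0.02,0,0,0,0],[0,0,0.02,0,0,0,0],[0,0,0.02,0,0,0,0],[0,0,0.02,0,0,0,0],[0,0,0.02,0,0,0,0],[0,0,0.02,0,0,0,0],[0,0,0,0,0,0,0],[0,0,0,0,0,0,0]]]'
```

```text
time_s: 21.45
eef_pos: [444.0, -243.4, 104.3]
ee_rot: [-0.0, 0.916, 0.401, -0.0]
force: [-0.0, 1.0, 0.4]
grip_width: -0.001
grip_force: 0.5
```

```bash
python3 -m crank '[[[0,0,0.01,0,0,0,0],[0,0,0.01,0,0,0,0],[0,0,0.01,0,0,0,0],[0,0,0.01,0,0,0,0],[0,0,0.01,0,0,0,0],[0,0,0.01,0,0,0,0],[0,0,0,0,0,0,0],[0,0,0,0,0,0,0]]]'
```

```text
time_s: 22.25
eef_pos: [444.0, -243.4, 102.8]
ee_rot: [0.0, 0.916, 0.401, 0.0]
force: [-0.3, 1.5, 1.3]
grip_width: 0.001
grip_force: 0.6
```

```bash
python3 -m crank '[[[0,0,0.01,0,0,0,0],[0,0,0.01,0,0,0,0],[0,0,0.01,0,0,0,0],[0,0,0.01,0,0,0,0],[0,0,0,0,0,0,0],[0,0,0,0,0,0,0],[0,0,0,0,0,0,0],[0,0,0,0,0,0,0]]]'
```

```text
time_s: 23.05
eef_pos: [444.0, -243.4, 101.8]
ee_rot: [0.0, 0.916, 0.401, 0.0]
force: [-1.5, 0.3, 0.6]
grip_width: -0.005
grip_force: 0.6
```

```bash
python3 -m crank '[[[0,0,0.01,0,0,0,0],[0,0,0.01,0,0,0,0],[0,0,0.01,0,0,0,0],[0,0,0.01,0,0,0,0],[0,0,0.01,0,0,0,0],[0,0,0,0,0,0,0],[0,0,0,0,0,0,0],[0,0,0,0,0,0,0]]]'
```

```text
time_s: 23.85
eef_pos: [444.0, -243.4, 100.6]
ee_rot: [0.0, 0.916, 0.401, 0.0]
force: [-0.1, 0.2, 1.1]
grip_width: 0.0
grip_force: 0.6
```

```bash
python3 -m crank '[[[0,0,0.01,0,0,0,0],[0,0,0.01,0,0,0,0],[0,0,0.01,0,0,0,0],[0,0,0.01,0,0,0,0],[0,0,0.01,0,0,0,0],[0,0,0,0,0,0,0],[0,0,0,0,0,0,0],[0,0,0,0,0,0,0]]]'
```

```text
time_s: 24.65
eef_pos: [444.0, -243.4, 99.3]
ee_rot: [0.0, 0.916, 0.401, -0.0]
force: [-0.7, 0.9, 1.3]
grip_width: -0.002
grip_force: 0.7
```

```bash
python3 -m crank '[[[0,0,0.01,0,0,0,0],[0,0,0.01,0,0,0,0],[0,0,0.01,0,0,0,0],[0,0,0.01,0,0,0,0],[0,0,0.01,0,0,0,0],[0,0,0,0,0,0,0],[0,0,0,0,0,0,0],[0,0,0,0,0,0,0]]]'
```

```text
time_s: 25.45
eef_pos: [444.0, -243.4, 98.1]
ee_rot: [-0.0, 0.916, 0.401, -0.0]
force: [-2.3, 2.9, 3.8]
grip_width: 0.001
grip_force: 2.1
```

```bash
python3 -m crank '[[[0,0,0.01,0,0,0,0],[0,0,0.01,0,0,0,0],[0,0,0.01,0,0,0,0],[0,0,0,0,0,0,0],[0,0,0,0,0,0,0],[0,0,0,0,0,0,0],[0,0,0,0,0,0,0],[0,0,0,0,0,0,0]]]'
```

```text
time_s: 26.25
eef_pos: [443.8, -243.2, 97.5]
ee_rot: [-0.0, 0.916, 0.401, -0.0]
force: [-4.6, 2.9, 6.6]
grip_width: -0.003
grip_force: 3.6
```

```bash
python3 -m crank '[[[0,0,0.01,0,0,0,0],[0,0,0.01,0,0,0,0],[0,0,0.01,0,0,0,0],[0,0,0,0,0,0,0],[0,0,0,0,0,0,0],[0,0,0,0,0,0,0],[0,0,0,0,0,0,0],[0,0,0,0,0,0,0]]]'
```

```text
time_s: 27.05
eef_pos: [443.5, -243.0, 96.7]
ee_rot: [-0.001, 0.916, 0.401, -0.0]
force: [-5.1, 3.6, 9.0]
grip_width: -0.0
grip_force: 4.2
```

```bash
python3 -m crank '[[[0,0,0.01,0,0,0,0],[0,0,0.01,0,0,0,0],[0,0,0,0,0,0,0],[0,0,0,0,0,0,0],[0,0,0,0,0,0,0],[0,0,0,0,0,0,0],[0,0,0,0,0,0,0],[0,0,0,0,0,0,0]]]'
```

```text
time_s: 27.85
eef_pos: [443.4, -242.8, 96.1]
ee_rot: [-0.001, 0.916, 0.401, -0.001]
force: [-7.0, 5.1, 8.0]
grip_width: 0.002
grip_force: 4.4
```

```bash
python3 -m crank '[[[0,0,0.01,0,0,0,0],[0,0,0.01,0,0,0,0],[0,0,0,0,0,0,0],[0,0,0,0,0,0,0],[0,0,0,0,0,0,0],[0,0,0,0,0,0,0],[0,0,0,0,0,0,0],[0,0,0,0,0,0,0]]]'
```

```text
time_s: 28.65
eef_pos: [443.7, -243.1, 95.8]
ee_rot: [-0.0, 0.916, 0.401, -0.0]
force: [-4.1, 3.0, 7.5]
grip_width: -0.002
grip_force: 3.7
```

```bash
python3 -m crank '[[[0,0,0.01,0,0,0,0],[0,0,0.01,0,0,0,0],[0,0,0,0,0,0,0],[0,0,0,0,0,0,0],[0,0,0,0,0,0,0],[0,0,0,0,0,0,0],[0,0,0,0,0,0,0],[0,0,0,0,0,0,0]]]'
```

```text
time_s: 29.45
eef_pos: [443.6, -243.0, 95.3]
ee_rot: [-0.001, 0.916, 0.401, -0.0]
force: [-5.9, 4.3, 8.8]
grip_width: -0.001
grip_force: 4.2
```

```bash
python3 -m crank '[[[0,0,0.01,0,0,0,0],[0,0,0.01,0,0,0,0],[0,0,0,0,0,0,0],[0,0,0,0,0,0,0],[0,0,0,0,0,0,0],[0,0,0,0,0,0,0],[0,0,0,0,0,0,0],[0,0,0,0,0,0,0]]]'
```

```text
time_s: 30.25
eef_pos: [443.6, -242.9, 94.7]
ee_rot: [-0.001, 0.916, 0.401, -0.0]
force: [-5.3, 4.2, 8.2]
grip_width: 0.004
grip_force: 4.2
```

```bash
python3 -m crank '[[[0,0,0.01,0,0,0,0],[0,0,0.01,0,0,0,0],[0,0,0,0,0,0,0],[0,0,0,0,0,0,0],[0,0,0,0,0,0,0],[0,0,0,0,0,0,0],[0,0,0,0,0,0,0],[0,0,0,0,0,0,0]]]'; python3 lid.py | head -3
```

```text
time_s: 31.05
eef_pos: [443.6, -243.0, 94.3]
ee_rot: [-0.001, 0.916, 0.401, -0.0]
force: [-5.0, 5.5, 8.3]
grip_width: 0.002
grip_force: 4.4
top 809 324 408 170 220 348.6 194.0
scene 646 250 304 135 168 279.3 152.3
fwd 104.6 lat 0.1 z 94.3 F [-5.   5.5  8.3] 31.05
```

```bash
python3 -m crank '[[[0,0,0.01,0,0,0,0],[0,0,0.01,0,0,0,0],[0,0,0.01,0,0,0,0],[0,0,0,0,0,0,0],[0,0,0,0,0,0,0],[0,0,0,0,0,0,0],[0,0,0,0,0,0,0],[0,0,0,0,0,0,0]]]'
```

```text
time_s: 31.95
eef_pos: [443.6, -242.9, 93.5]
ee_rot: [-0.001, 0.916, 0.401, -0.0]
force: [-6.5, 5.4, 9.3]
grip_width: -0.001
grip_force: 4.4
```

```bash
python3 -m crank '[[[0,0,0.01,0,0,0,0],[0,0,0.01,0,0,0,0],[0,0,0.01,0,0,0,0],[0,0,0,0,0,0,0],[0,0,0,0,0,0,0],[0,0,0,0,0,0,0],[0,0,0,0,0,0,0],[0,0,0,0,0,0,0]]]'
```

```text
time_s: 32.75
eef_pos: [443.5, -242.9, 92.8]
ee_rot: [-0.001, 0.916, 0.401, -0.0]
force: [-5.1, 4.9, 9.1]
grip_width: -0.001
grip_force: 4.6
```

```bash
python3 -m crank '[[[0,0,0.01,0,0,0,0],[0,0,0.01,0,0,0,0],[0,0,0.01,0,0,0,0],[0,0,0,0,0,0,0],[0,0,0,0,0,0,0],[0,0,0,0,0,0,0],[0,0,0,0,0,0,0],[0,0,0,0,0,0,0]]]'
```

```text
time_s: 33.55
eef_pos: [443.5, -242.8, 92.1]
ee_rot: [-0.001, 0.916, 0.401, -0.0]
force: [-6.2, 5.5, 10.7]
grip_width: -0.003
grip_force: 5.0
```

```bash
python3 -m crank '[[[0,0,0.01,0,0,0,0],[0,0,0.01,0,0,0,0],[0,0,0.01,0,0,0,0],[0,0,0,0,0,0,0],[0,0,0,0,0,0,0],[0,0,0,0,0,0,0],[0,0,0,0,0,0,0],[0,0,0,0,0,0,0]]]'
```

```text
time_s: 34.35
eef_pos: [443.4, -242.7, 91.3]
ee_rot: [-0.001, 0.916, 0.401, -0.0]
force: [-6.6, 5.8, 10.9]
grip_width: 0.003
grip_force: 5.3
```

```bash
python3 -m crank '[[[0,0,0.01,0,0,0,0],[0,0,0.01,0,0,0,0],[0,0,0.01,0,0,0,0],[0,0,0,0,0,0,0],[0,0,0,0,0,0,0],[0,0,0,0,0,0,0],[0,0,0,0,0,0,0],[0,0,0,0,0,0,0]]]'
```

```text
time_s: 35.15
eef_pos: [443.7, -243.0, 90.3]
ee_rot: [-0.001, 0.916, 0.401, -0.0]
force: [-4.7, 3.9, 6.0]
grip_width: -0.004
grip_force: 3.1
```

```bash
python3 -m crank '[[[0,0,0.01,0,0,0,0],[0,0,0.01,0,0,0,0],[0,0,0,0,0,0,0],[0,0,0,0,0,0,0],[0,0,0,0,0,0,0],[0,0,0,0,0,0,0],[0,0,0,0,0,0,0],[0,0,0,0,0,0,0]]]'; python3 lid.py | head -3
```

```text
time_s: 35.95
eef_pos: [444.0, -243.5, 89.8]
ee_rot: [0.0, 0.916, 0.401, 0.0]
force: [0.9, -0.8, -0.2]
grip_width: 0.0
grip_force: 0.1
top 786 324 407 171 219 346.9 194.1
scene 636 251 304 135 169 279.6 153.1
fwd 103.9 lat 0.0 z 89.8 F [ 0.9 -0.8 -0.2] 35.95
```

```bash
python3 -m crank '[[[0,0,-0.1,0,0,0,0],[0,0,-0.3,0,0,0,0],[0,0,-0.6,0,0,0,0],[0,0,-0.8,0,0,0,0],[0,0,-0.8,0,0,0,0],[0,0,-0.8,0,0,0,0],[0,0,-0.6,0,0,0,0],[0,0,-0.3,0,0,0,0]]]'; python3 lid.py | head -3; python3 -m crank '[[[0,0,0,0,0,0,0],[0,0,0,0,0,0,0],[0,0,0,0,0,0,0],[0,0,0,0,0,0,0],[0,0,0,0,0,0,0],[0,0,0,0,0,0,0],[0,0,0,0,0,0,0],[0,0,0,0,0,0,0]]]'; python3 lid.py | head -3
```

```text
time_s: 36.85
eef_pos: [444.3, -243.7, 199.1]
ee_rot: [0.001, 0.916, 0.401, 0.001]
force: [-0.1, 0.4, 0.8]
grip_width: -0.0
grip_force: 0.0
top 950 323 380 171 251 347.4 199.9
scene 705 251 304 133 170 280.3 151.6
fwd 103.6 lat 0.1 z 199.1 F [-0.1  0.4  0.8] 36.85
time_s: 37.75
eef_pos: [444.0, -243.4, 197.3]
ee_rot: [0.0, 0.916, 0.401, -0.0]
force: [0.5, -0.3, -0.1]
grip_width: 0.0
grip_force: 0.0
top 945 324 380 171 251 347.4 200.1
scene 697 251 304 133 169 280.6 151.5
fwd 104.0 lat 0.1 z 197.3 F [ 0.5 -0.3 -0.1] 37.75
```

```bash
python3 -c "
from rig import *
print(finish_job())"
```

```text
the job is handed in; nothing more can be done
None
```

The loose bottle is standing in the red-felt well and the lid is shut: the pressing force peaked at about 14 N (11 N of it downward) in the readings, then vanished. The camera still showed the lid down after the arm lifted clear, and I handed the job in at about 38 s of the 64 s allowed.

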